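# Show the solder side of a tested board to the inspection camera

### The arm

A 6-joint arm with a two-finger parallel gripper is mounted at the origin on a cart in front of the work surface, level with it; the furniture and walls round the work are solid. World frame = base frame: x ahead of the robot, y to its left, z up, the work surface at z = 0. Lengths are in mm, angles in rad, forces in N, time in s.
With the tool pointing down it reaches from about 275 to 750 mm from the base axis. Payload 10.2 kg.
Tool frame: the origin (TCP) lies at the very end of the fingers, on their centre line; the grasp point (between the pads) lies 19 mm behind it; z points along the fingers, y is the line along which they close (so a half turn about z gives the same grasp; the last joint's range is limited). The gripper opens to 85 mm and grips with 20 to 120 N. Pads are 22 mm wide; open, the fingers measure 114 mm over their backs; the gripper's body (76 mm by 85 mm) begins 54 mm behind the grasp point. The pads swing forward as they close: fully open they stand 13 mm farther back than shut.
Start: joints at [-1.456, 0.313, 1.498, -0, 1.331, -0.223], TCP at [173.979, -495.341, 231.294] pointing down, gripper open.
Joint ranges: [-2.94, 2.94], [-0.97, 2.17], [0.19, 2.56], [-1.23, 4.37], [0.02, 3.11], [-2.88, 2.88]. Speed limits (rad/s): [2.39, 2.39, 3.01, 3.14, 3.14, 3.14].

### API

Orientations are given as a unit quaternion [w, x, y, z].
In Python, from rig import * gives the robot as it stands. The module is installed in compiled form; this text tells all that it offers.
- The arm moves only by the shell command python3 -m crank 'ROWS' [FORCE]. ROWS is JSON, a list that holds one entry, the list of rows, each a list of 7 numbers: the shift along the tool's x, y, z in units of 25 mm (1.0 is 25 mm), then the turn, a rotation vector about the tool's x, y, z in units of 8 degrees (1.0 is 8 degrees), then the finger opening in mm, from 0 to 85.4. A call has exactly 8 rows; each row shifts and turns the commanded pose from where the row before left it, along the tool's axes as they then stand; what a row does not reach is not made up. A row lasts 1/10 s, in which the tool goes at most 50 mm and 8.59 degrees, less where a joint would pass 70% of its speed; a pose out of reach is approached as far as the arm can. A call is refused whole if a number of a shift passes 1 or a number of a turn 1, either way. A call with a gripper value outside its range is refused whole. The fingers move at their own pace and stop on an object; FORCE is the grip in N (left out, the last holds). Time passes only in rows, so rows that do not move let the fingers close, or fill a call up. It gives the time, the measured TCP pose, the force, the opening and the grip force at its end, in the units of the state.
- sense(): the state, without advancing time (a new reading comes with each control period).
- capture(name): name is "side" or "top"; returns the picture (420x560x3 uint8, blue, green, red); there is no depth.
- camera_model(name): a dict with "fx", "fy", "cx", "cy" (pixels), "world_from_camera" (4x4, takes a point from camera to world coordinates). Camera axes: x right, y up, looking along -z (the intrinsics and any distortion apply to the point x, -y, -z); pixel columns grow to the right and rows downward; lengths in mm; the calibration is good to about 2 mm. A picture is of the moment at which its call begins. camera_model takes no time and is no camera call.
- finish_job(): hands the job in; it is judged then, once.
The state is a dict: "time_s": time; "joints": joint angles; "dq": joint speeds; "tau": joint torques, N m; "eef_pos": TCP position; "ee_rot": TCP orientation; "force": force on the tool from outside, world axes, zero at the start; "wrist_torque": the same for the moment, N m; "grip_width": opening from 0.0 (shut) to 1.0 (fully open); "grip_force": force on a finger pad.
Only numpy, scipy, OpenCV 4.12 (cv2) and the standard library are available. Lean on these libraries where they do the work, as an engineer would, in place of code of your own. Each camera call takes 0.05 s, during which the arm holds its last target. There are 200 camera calls.

### The job

Swing the clear lid of the board-test jig right back and leave it open, lift the circuit board out by its edges and show its solder side (its underside) to the tilted inspection camera: hold the board square to the lens and centred on it, 80 mm in front of the glass, with the board's long side along the long side of the camera body. Do not touch the camera or disturb the other things on the bench; the program finishes while the gripper still holds the board there, still in the air.

Things in the scene. Friction and masses are not known exactly. Their poses are not given: they have to be found in the camera images.
- jig: Board-test jig, fixed; grey housing 150 (x) x 160 (y) mm, origin under its centre, front (lid handle) to its -x, hinge at its rear along y, yaw within 0.3. Black deck top z = 36. The board lies on four white corner ledges (z = 52) inside corner guides (top z = 57, 1 mm play); the middle 30 mm of its long edges is free. Posts at y = +-64, x = 66 (top z = 79) and x = -60 (z = 72)
- lid (a joint): Hinge of the clear lid (rad): 0 = shut, level over the board; 2.1 = fully back at its stop. Starts shut or up to 0.12 ajar. Stiff friction hinge that stays at any angle; lifting takes 3 to 4 N at the handle. Lid 131 mm from hinge to its front edge, 142 wide, 10 thick; four pressers under it end about 1 mm above the board when shut
- lid_handle (a point): Middle of the bar of the lid's bow handle: round steel bar 10 mm thick along the jig's y, 64 mm straight, 170 mm from the hinge axis in the lid's plane, 34 mm free between bar and lid's front edge; 78 mm high when shut. Axes are the lid's: y along bar and hinge, z normal to the lid, -x from hinge to handle
- lid_hinge (a point): Middle of the lid's hinge axis, at the jig's x = +66, y = 0, z = 78 mm. Axes as the lid's
- board: The board under test: green circuit board 44 (x) x 60 (y) mm, 2 mm thick, parts up to 14 mm tall on top, 12 to 26 g, in the jig with its long side (its y) along the jig's x. z points out of the component side; origin 1 mm below the middle of its underside (the board spans z = 1 to 3 mm). Take it across the 44 mm width at the middle of the long edges
- board_underside (a point): Middle of the board's underside (solder side); axes as the board's
- camera: Inspection camera's base, fixed: steel plate 120 (x) x 110 (y) mm with a yoke (cheeks at y = +-43, 94 mm high) that carries the head on a pivot along y at z = 78. Origin under its centre, yaw within 0.35. The head leans from straight up toward the base's -x (the robot) by 0.25 to 0.5 rad, differing each time; locked stiff
- lens (a point): Middle of the lens glass, 60 mm from the pivot. Axes are the head's: z points out of the lens along the optical axis, y along the long side of the 46 x 70 mm camera body and the pivot axis. A ring light of 58 mm diameter surrounds the lens, 6 mm behind the glass
- camera_focus (a point): The point in the air 80 mm in front of the lens glass on the optical axis, where the middle of the board's underside has to be; axes as the head's: the board's z has to point along this z, the board's y along this y (either way round)
- small_board: Bystander: a smaller spare circuit board, 38 x 52 mm, flat on the bench; origin under its middle
- pen: Bystander: a pen, 126 mm long (along its y) and 16 mm thick, on the bench; origin under its middle
- wick: Bystander: flat bobbin of desoldering wick, 44 x 51 x 11 mm, on the bench; origin under its middle

How it is judged (in metres and radians):
On the way, in this order (a step that is already met when the one before it is completed fails the run):
1. the lid is swung back to upright or beyond (over 1.4 rad) while the board still lies in the jig (value of joint lid above 1.4 rad and distance between board and jig below 0.058 m), for 0.2 s.
2. the board is lifted clear of the jig in the gripper (height (world z) of board above 0.09 m and contact force between the fingers and board above 0.5 N), for 0.2 s.
At the end, for the whole second after the job is handed in: Board held still by the gripper alone, underside to the lens: its middle within 10 mm (across and in depth) of the point 80 mm before the glass, square to the lens within 0.15 rad, long side along the camera body's within 0.17 rad; lid open (over 1.4 rad) (x of board_underside in the frame of camera_focus between -0.01 and 0.01 m and y of board_underside in the frame of camera_focus between -0.01 and 0.01 m and z of board_underside in the frame of camera_focus between -0.01 and 0.01 m and angle between the z axis of board and the z axis of camera_focus, either way round below 0.15 rad and angle between the y axis of board and the y axis of camera_focus, either way round below 0.17 rad and angle between board's own z axis and vertical below 0.9 rad and height (world z) of board above 0.15 m and contact force between the fingers and board above 0.5 N and contact force between board and camera below 0.1 N and contact force between board and jig below 0.1 N and linear speed of board below 0.02 m/s and value of joint lid above 1.4 rad); the arm keeps its last pose, push and grip.
It fails at once if the camera is touched (contact force between any of the arm, the fingers, board and camera above 1 N or distance of camera_focus from where it was at the start of the episode above 0.008 m).
It fails at once if another thing on the bench is pushed away (over 25 mm) (distance of any of small_board, pen, wick from where it was at the start of the episode above 0.025 m).
It also fails if it takes over 61 s, if anything falls off the work surface, if the arm or the gripper's body presses on something with over 40 N, if the wrist force passes 120 N, or if a joint passes its speed limit or range.

## Working session

There is one attempt and no reset: what is moved stays moved. The work goes in short steps, Python scripts to look and compute and a shell command to move; the robot and the scene stay as the last step left them, time stands still between calls to the robot, and variables do not carry over. Pictures are saved under pics/ and viewed, at most 10 in all, crops included, and the job is handed in when it is done.

```bash
mkdir -p pics
python3 - <<'E'
from rig import *
import cv2,numpy as np
for n in("side","top"):
    cv2.imwrite(f"pics/{n}0.png",capture(n)); m=camera_model(n); print(n,m)
s=sense();print(s)
E
```

```text
side {'fx': 394.30861502434755, 'fy': 394.30861502434755, 'cx': 280.324818694159, 'cy': 211.7902039398166, 'world_from_camera': array([[ 9.99544918e-01,  2.74322217e-02, -1.25471131e-02,
         5.61498217e+02],
       [-2.43578488e-02,  4.88609411e-01, -8.72162564e-01,
        -7.52908253e+02],
       [-1.77947193e-02,  8.72071280e-01,  4.89055244e-01,
         5.48334738e+02],
       [ 0.00000000e+00,  0.00000000e+00,  0.00000000e+00,
         1.00000000e+00]])}
top {'fx': 410.55616148976117, 'fy': 410.55616148976117, 'cx': 273.33316685485823, 'cy': 212.9474193167596, 'world_from_camera': array([[-2.34696353e-02,  9.84349281e-01, -1.74658723e-01,
         4.18787107e+02],
       [-9.99355543e-01, -2.78465278e-02, -2.26510270e-02,
        -2.69498653e+01],
       [-2.71601611e-02,  1.74014552e-01,  9.84368458e-01,
         9.80121270e+02],
       [ 0.00000000e+00,  0.00000000e+00,  0.00000000e+00,
         1.00000000e+00]])}
{'time_s': 0.1, 'joints': array([-1.45641277e+00,  3.13378187e-01,  1.49836512e+00,  2.03851030e-05,
        1.33098659e+00, -2.23425437e-01]), 'dq': array([-0.00302039,  0.00053972, -0.0025117 ,  0.0013131 , -0.00116096,
       -0.00030773]), 'tau': array([ 3.00247892e-03, -4.12900579e+01, -2.60141391e+01, -2.36024134e-04,
        3.00119958e-03, -1.80151676e-05]), 'eef_pos': array([ 173.95007644, -495.10373355,  230.7989051 ]), 'ee_rot': array([-5.67240524e-04,  9.85769764e-01,  1.68100116e-01,  4.08713933e-05]), 'force': array([ 0.1517406 , -0.31061908,  0.69525043]), 'wrist_torque': array([ 0.01437481, -0.04057476, -0.00882362]), 'grip_force': 0.0, 'grip_width': 1.0004775963322818}
```

View pics/side0.png

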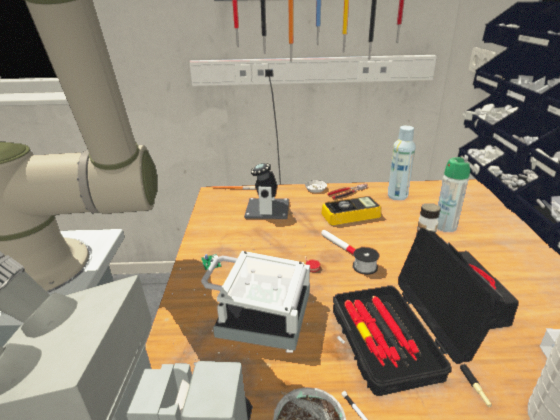

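View pics/top0.png

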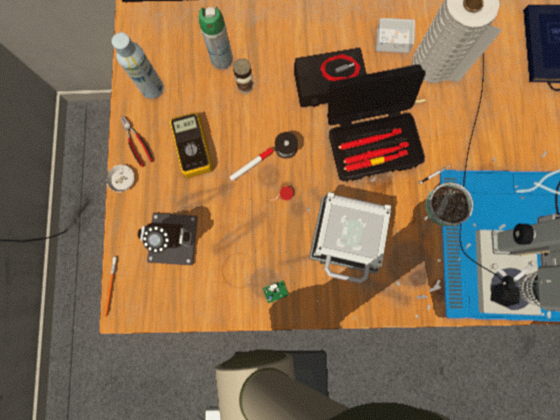

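Side view: jig with lid shut at about (262,300), its bow handle at (215,272), inspection camera at (265,195). Top view: jig at (352,235), handle bar at (347,277), camera head at (157,237) on a base at (172,238), small board at (275,291), red bobbin at (287,192). Next I'll enlarge these.

Run:
```python
import cv2,numpy as np
s=cv2.imread("pics/side0.png");t=cv2.imread("pics/top0.png")
r=lambda a,x,y,w,h:cv2.resize(a[y:y+h,x:x+w],(400,300),interpolation=cv2.INTER_CUBIC)
cv2.imwrite("pics/m1.png",np.vstack([np.hstack([r(t,292,190,120,90),r(s,190,240,133,100)]),np.hstack([r(t,130,205,80,60),r(s,230,155,80,60)])]))
```

```text
(no output)
```

View pics/m1.png

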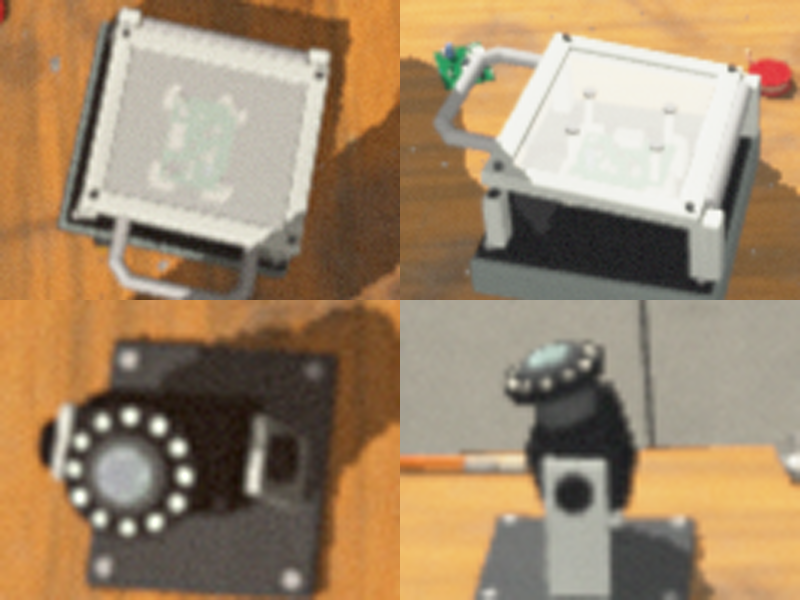

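Mosaic: lid screws visible in both views (top panel (127,32),(320,75),(95,195); side panel (567,38),(733,70),(690,207),(498,167)); lens at panel (125,472) in top and (548,357) in side, LED ring clear in both. I'll triangulate these.

```bash
cat > h.py <<'E'
from rig import *
import cv2,numpy as np
from scipy.spatial.transform import Rotation as R
M={n:camera_model(n) for n in("side","top")}
def ray(n,p):
    m=M[n];d=np.array([(p[0]-m["cx"])/m["fx"],-(p[1]-m["cy"])/m["fy"],-1.]);W=m["world_from_camera"]
    d=W[:3,:3]@d;return W[:3,3],d/np.linalg.norm(d)
def plane(n,p,z):
    o,d=ray(n,p);return o+d*(z-o[2])/d[2]
def tri(pt,ps):
    o1,d1=ray("top",pt);o2,d2=ray("side",ps)
    s=np.linalg.lstsq(np.c_[d1,-d2],o2-o1,rcond=None)[0]
    a,b=o1+d1*s[0],o2+d2*s[1];return (a+b)/2,np.linalg.norm(a-b)
def tcp():
    s=sense();q=s["ee_rot"];return s["eef_pos"],R.from_quat([q[1],q[2],q[3],q[0]])
E
python3 - <<'E'
from h import *
np.set_printoptions(precision=1,suppress=True)
TJ=lambda x,y:(292+x/3.3333-.35,190+y/3.3333-.35); SJ=lambda x,y:(190+(x-400)/3.0075-.35,240+y/3-.35)
for nm,a,b in [("rear+y",(127,32),(733,70)),("rear-y",(320,75),(690,207)),("front+y",(95,195),(567,38)),("front-y",(292,228),(498,167))]:
    print(nm,*tri(TJ(*a),SJ(*b)))
TC=lambda x,y:(130+x/5-.4,205+(y-300)/5-.4); SC=lambda x,y:(230+(x-400)/5-.4,155+(y-300)/5-.4)
print("lens",*tri(TC(125,472),SC(550,357)))
for a,b in [((128,358),None),((313,370),None),((103,568),None),((290,580),None)]: print("plate",plane("top",TC(*a),10))
print("plateR side",plane("side",SC(510,520),10),plane("side",SC(678,522),10))
t=cv2.imread("pics/top0.png");s=cv2.imread("pics/side0.png")
for n,im,(x,y,w,h) in [("top",t,(140,222,32,32)),("side",s,(247,158,28,26))]:
    g=cv2.cvtColor(im[y:y+h,x:x+w],cv2.COLOR_BGR2GRAY); g=cv2.resize(g,None,fx=4,fy=4,interpolation=cv2.INTER_CUBIC)
    k,l,st,c=cv2.connectedComponentsWithStats((g>200).astype(np.uint8))
    print(n,[(round(x+u/4-.4,1),round(y+v/4-.4,1),int(q[4])) for (u,v),q in zip(c[1:],st[1:])])
r=lambda a,x,y,w,h:cv2.resize(a[y:y+h,x:x+w],(400,300),interpolation=cv2.INTER_CUBIC)
cv2.imwrite("pics/m2.png",np.hstack([r(t,310,230,80,60),r(s,190,240,80,60)]))
E
```

```text
rear+y [ 606.3 -132.3   84.4] 2.4262922337762176
rear-y [ 573.7 -257.7   84.6] 2.597707379363377
front+y [ 497.6 -105.3   94.6] 2.98082179662123
front-y [ 469.2 -230.8   95. ] 5.265027253909077
lens [521.4 241.5 134.6] 1.5084507385233248
plate [591. 281.  10.]
plate [582.6 191.   10. ]
plate [490.1 290.2  10. ]
plate [482.2 200.9  10. ]
plateR side [491.8 292.2  10. ] [591.6 283.7  10. ]
top [(np.float64(142.0), np.float64(231.5), 233), (np.float64(155.5), np.float64(227.8), 66), (np.float64(150.0), np.float64(229.0), 50), (np.float64(161.2), np.float64(229.7), 67), (np.float64(145.7), np.float64(232.8), 46), (np.float64(165.1), np.float64(234.0), 61), (np.float64(144.3), np.float64(238.2), 50), (np.float64(166.4), np.float64(239.8), 66), (np.float64(145.4), np.float64(243.9), 67), (np.float64(164.9), np.float64(245.1), 59), (np.float64(149.4), np.float64(248.2), 47), (np.float64(160.6), np.float64(249.0), 65), (np.float64(155.0), np.float64(250.0), 53)]
side [(np.float64(257.6), np.float64(165.9), 72), (np.float64(252.0), np.float64(171.1), 7)]
```

View pics/m2.png

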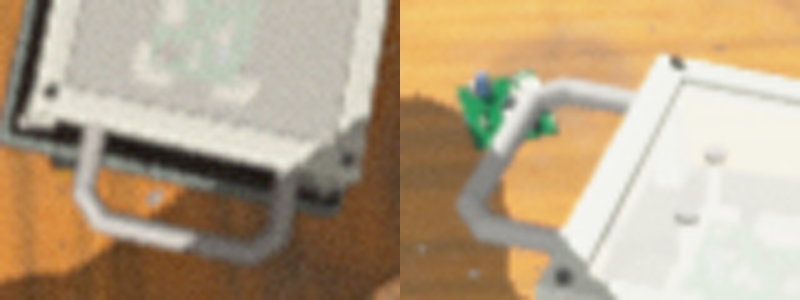

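Handle close-up: bar runs from panel (95,222) to (255,252) in the top view and from (535,95) to (468,205) in the side view; green behind it is the small board on the bench.

Run:
```python
from h import *
from scipy.optimize import brentq
np.set_printoptions(precision=1,suppress=True)
T=lambda x,y:(310+x/5-.4,230+y/5-.4);S=lambda x,y:(190+(x-400)/5-.4,240+y/5-.4)
for a,b in [((95,222),(535,95)),((255,252),(468,205)),((175,237),(502,150))]: print(*tri(T(*a),S(*b)))
print("small board",plane("top",(275,291),5))
x0,yaw=np.array([537.3,241.8]),-.094
for n,p,L in [("top",(155.3,239.0),54),("side",(258.2,166.4),60)]:
    def f(a):
        q=plane(n,p,78+L*np.cos(a)); return (q[:2]-x0)@[np.cos(yaw),np.sin(yaw)]+L*np.sin(a)
    a=brentq(f,0,.8);print(n,a,plane(n,p,78+L*np.cos(a)))
# ring ellipse aspect -> normal, LED points on the tilted plane must form a circle
P=np.array([(155.5,227.8),(150,229),(161.2,229.7),(145.7,232.8),(165.1,234),(144.3,238.2),(166.4,239.8),(145.4,243.9),(164.9,245.1),(149.4,248.2),(160.6,249),(155,250)])
c=np.array([521.4,241.5,129])
for a in (.2,.25,.3,.35,.4,.45,.5):
    nrm=np.array([-np.sin(a)*np.cos(yaw),-np.sin(a)*np.sin(yaw),np.cos(a)])
    Q=[]
    for p in P:
        o,d=ray("top",p);Q.append(o+d*((c-o)@nrm)/(d@nrm))
    Q=np.array(Q);m=Q.mean(0);u=np.array([-np.sin(yaw),np.cos(yaw),0]);v=np.cross(u,nrm)
    print(a,np.std((Q-m)@u)*2**.5,np.std((Q-m)@v)*2**.5)
```

```text
[ 442.3 -121.    92.6] 3.118542543530354
[ 427.  -188.1   93.3] 1.0116179486613999
[ 434.5 -154.8   92.1] 1.7008032368207715
small board [406.7  -4.1   5. ]
top 0.3004244330226994 [521.2 241.5 129.6]
side 0.3120563180898984 [518.5 238.2 135.1]
0.2 23.779069958282022 23.36620391327193
0.25 23.772012929723456 23.525338487259113
0.3 23.771217448339208 23.746497729535474
0.35 23.777042695992858 24.032579332290638
0.4 23.790002792860097 24.387428698957628
0.45 23.81079334350302 24.815969634627812
0.5 23.840328123570927 25.324379344843344
```

```bash
cat >> h.py <<'E'
def Rd(psi,tilt=None):
    "tool down with tool x at angle psi"
    x=np.array([np.cos(psi),np.sin(psi),0]);z=np.array([0,0,-1.]);return R.from_matrix(np.c_[x,np.cross(z,x),z])
def plan(pos,rot,N,start=None):
    p,r=start or tcp();rel=r.inv()*rot;rv=rel.as_rotvec()/N;t=r.inv().apply(np.array(pos)-p)
    A=sum(R.from_rotvec(rv*k).as_matrix() for k in range(N));s=np.linalg.solve(A,t)
    print(f"at {np.round(p,1)} N={N} row",np.round(s/25,3),np.round(np.degrees(rv)/8,3),"total rel mm",np.round(t,1),"deg",np.round(np.degrees(rv*N),1));return pos,rot
E
python3 -c "
from h import *
plan([434.6,-154.8,160],Rd(1.326),24)"
```

```text
at [ 174.  -495.1  230.8] N=24 row [ 0.74  -0.079  0.118] [-0.    -0.    -0.295] total rel mm [ 358.7 -234.6   71.2] deg [ -0.1  -0.  -56.6]
```

```bash
r='[0.74,-0.079,0.118,0,0,-0.295,32]'; echo>/dev/null
python3 -m crank '[[[0.74,-0.079,0.118,0,0,-0.295,32],[0.74,-0.079,0.118,0,0,-0.295,32],[0.74,-0.079,0.118,0,0,-0.295,32],[0.74,-0.079,0.118,0,0,-0.295,32],[0.74,-0.079,0.118,0,0,-0.295,32],[0.74,-0.079,0.118,0,0,-0.295,32],[0.74,-0.079,0.118,0,0,-0.295,32],[0.74,-0.079,0.118,0,0,-0.295,32]]]' 20
python3 -m crank '[[[0.74,-0.079,0.118,0,0,-0.295,32],[0.74,-0.079,0.118,0,0,-0.295,32],[0.74,-0.079,0.118,0,0,-0.295,32],[0.74,-0.079,0.118,0,0,-0.295,32],[0.74,-0.079,0.118,0,0,-0.295,32],[0.74,-0.079,0.118,0,0,-0.295,32],[0.74,-0.079,0.118,0,0,-0.295,32],[0.74,-0.079,0.118,0,0,-0.295,32]]]' 20
python3 -m crank '[[[0.74,-0.079,0.118,0,0,-0.295,32],[0.74,-0.079,0.118,0,0,-0.295,32],[0.74,-0.079,0.118,0,0,-0.295,32],[0.74,-0.079,0.118,0,0,-0.295,32],[0.74,-0.079,0.118,0,0,-0.295,32],[0.74,-0.079,0.118,0,0,-0.295,32],[0.74,-0.079,0.118,0,0,-0.295,32],[0.74,-0.079,0.118,0,0,-0.295,32]]]' 20
python3 -c "
from h import *
plan([434.6,-154.8,76],Rd(1.326),8)"
```

```text
time_s: 0.9
eef_pos: [297.8, -412.5, 207.3]
ee_rot: [-0.0, 0.945, 0.328, -0.0]
force: [-0.4, -0.4, 0.2]
grip_width: 0.375
grip_force: 0.0
time_s: 1.7
eef_pos: [387.5, -294.6, 183.7]
ee_rot: [-0.0, 0.878, 0.479, -0.0]
force: [-0.0, -0.2, -0.6]
grip_width: 0.377
grip_force: 0.0
time_s: 2.5
eef_pos: [434.4, -154.1, 160.2]
ee_rot: [-0.0, 0.788, 0.616, -0.0]
force: [0.7, 0.2, -0.2]
grip_width: 0.373
grip_force: 0.0
at [ 434.4 -154.1  160.2] N=8 row [-0.003  0.002  0.421] [-0.    -0.     0.002] total rel mm [-0.7  0.4 84.2] deg [-0.  -0.   0.1]
```

```bash
python3 -m crank '[[[0,0,0.42,0,0,0,32],[0,0,0.42,0,0,0,32],[0,0,0.42,0,0,0,32],[0,0,0.42,0,0,0,32],[0,0,0.42,0,0,0,32],[0,0,0.42,0,0,0,32],[0,0,0.42,0,0,0,32],[0,0,0.42,0,0,0,32]]]' 20
python3 -m crank '[[[0,0,0,0,0,0,0],[0,0,0,0,0,0,0],[0,0,0,0,0,0,0],[0,0,0,0,0,0,0],[0,0,0,0,0,0,0],[0,0,0,0,0,0,0],[0,0,0,0,0,0,0],[0,0,0,0,0,0,0]]]' 20
python3 - <<'E'
from h import *
a,b=capture("side"),capture("top")
r=lambda a,x,y,w,h:cv2.resize(a[y:y+h,x:x+w],(400,300),interpolation=cv2.INTER_CUBIC)
cv2.imwrite("pics/m3.png",np.hstack([r(b,280,180,160,120),r(a,160,220,160,120)]))
E
```

```text
time_s: 3.3
eef_pos: [434.3, -155.0, 75.6]
ee_rot: [-0.0, 0.788, 0.616, -0.0]
force: [0.1, 0.6, 1.1]
grip_width: 0.376
grip_force: 0.0
time_s: 4.1
eef_pos: [435.5, -155.2, 77.0]
ee_rot: [0.001, 0.788, 0.616, 0.001]
force: [5.7, 0.1, -4.1]
grip_width: 0.099
grip_force: 21.9
```

View pics/m3.png

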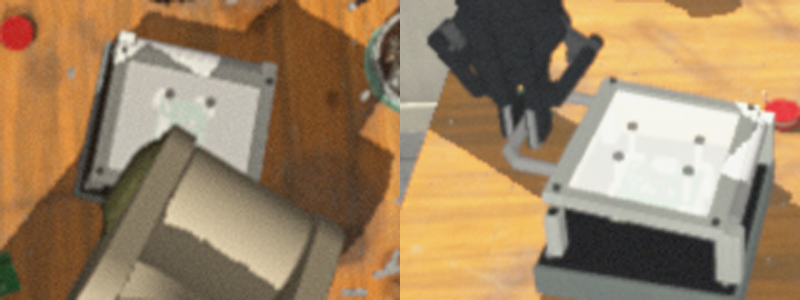

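The bar is gripped in its middle (side view panel (525,130)) and the lid is slightly ajar. Next I'll work out the arc.

Run:
```python
import numpy as np
th=np.linspace(.088,1.9,33);y=-170*np.cos(th)/25;z=-170*np.sin(th)/25
for i in range(32):print("[0,%.2f,%.2f,0,0,0,0]"%(y[i+1]-y[i],z[i+1]-z[i]),end=",\n" if i%8==7 else ",")
```

```text
[0,0.04,-0.38,0,0,0,0],[0,0.07,-0.38,0,0,0,0],[0,0.09,-0.37,0,0,0,0],[0,0.11,-0.37,0,0,0,0],[0,0.13,-0.36,0,0,0,0],[0,0.15,-0.35,0,0,0,0],[0,0.17,-0.35,0,0,0,0],[0,0.19,-0.34,0,0,0,0],
[0,0.21,-0.32,0,0,0,0],[0,0.23,-0.31,0,0,0,0],[0,0.24,-0.30,0,0,0,0],[0,0.26,-0.28,0,0,0,0],[0,0.28,-0.27,0,0,0,0],[0,0.29,-0.25,0,0,0,0],[0,0.30,-0.24,0,0,0,0],[0,0.32,-0.22,0,0,0,0],
[0,0.33,-0.20,0,0,0,0],[0,0.34,-0.18,0,0,0,0],[0,0.35,-0.16,0,0,0,0],[0,0.36,-0.14,0,0,0,0],[0,0.37,-0.12,0,0,0,0],[0,0.37,-0.10,0,0,0,0],[0,0.38,-0.08,0,0,0,0],[0,0.38,-0.06,0,0,0,0],
[0,0.38,-0.04,0,0,0,0],[0,0.38,-0.01,0,0,0,0],[0,0.38,0.01,0,0,0,0],[0,0.38,0.03,0,0,0,0],[0,0.38,0.05,0,0,0,0],[0,0.38,0.07,0,0,0,0],[0,0.37,0.09,0,0,0,0],[0,0.37,0.11,0,0,0,0],
```

```bash
python3 -m crank '[[[0,0.04,-0.38,0,0,0,0],[0,0.07,-0.38,0,0,0,0],[0,0.09,-0.37,0,0,0,0],[0,0.11,-0.37,0,0,0,0],[0,0.13,-0.36,0,0,0,0],[0,0.15,-0.35,0,0,0,0],[0,0.17,-0.35,0,0,0,0],[0,0.19,-0.34,0,0,0,0]]]' 20
python3 -c "
from h import *
s=sense();print(s['force'],s['wrist_torque'])"
```

```text
time_s: 5.0
eef_pos: [457.6, -160.7, 149.5]
ee_rot: [-0.0, 0.788, 0.616, -0.0]
force: [2.6, -1.3, -5.7]
grip_width: 0.108
grip_force: 20.9
[ 2.61857313 -1.30787797 -5.73719647] [-0.19874216 -0.32806148 -0.00636389]
```

Forces match a plain lid lift, so I'll carry on along the arc.

```bash
python3 -m crank '[[[0,0.21,-0.32,0,0,0,0],[0,0.23,-0.31,0,0,0,0],[0,0.24,-0.30,0,0,0,0],[0,0.26,-0.28,0,0,0,0],[0,0.28,-0.27,0,0,0,0],[0,0.29,-0.25,0,0,0,0],[0,0.30,-0.24,0,0,0,0],[0,0.32,-0.22,0,0,0,0]]]' 20 &&
python3 -m crank '[[[0,0.33,-0.20,0,0,0,0],[0,0.34,-0.18,0,0,0,0],[0,0.35,-0.16,0,0,0,0],[0,0.36,-0.14,0,0,0,0],[0,0.37,-0.12,0,0,0,0],[0,0.37,-0.10,0,0,0,0],[0,0.38,-0.08,0,0,0,0],[0,0.38,-0.06,0,0,0,0]]]' 20
```

```text
time_s: 5.8
eef_pos: [508.3, -173.5, 205.6]
ee_rot: [-0.001, 0.788, 0.616, -0.001]
force: [-5.5, -0.1, 4.3]
grip_width: 0.106
grip_force: 21.4
time_s: 6.6
eef_pos: [579.0, -191.4, 230.9]
ee_rot: [0.0, 0.788, 0.616, -0.001]
force: [-3.7, -1.4, 4.0]
grip_width: 0.108
grip_force: 22.2
```

```bash
python3 -m crank '[[[0,0.38,-0.04,0,0,0,0],[0,0.38,-0.01,0,0,0,0],[0,0.38,0.01,0,0,0,0],[0,0.38,0.03,0,0,0,0],[0,0.38,0.05,0,0,0,0],[0,0.38,0.07,0,0,0,0],[0,0.37,0.09,0,0,0,0],[0,0.37,0.11,0,0,0,0]]]' 20
python3 - <<'E'
from h import *
a,b=capture("side"),capture("top")
r=lambda a,x,y,w,h:cv2.resize(a[y:y+h,x:x+w],(400,300),interpolation=cv2.INTER_CUBIC)
cv2.imwrite("pics/m4.png",np.hstack([r(b,260,140,200,150),r(a,170,160,200,150)]))
print(sense()['joints'])
E
```

```text
time_s: 7.4
eef_pos: [652.5, -209.9, 223.3]
ee_rot: [0.001, 0.788, 0.615, -0.0]
force: [-3.6, -2.3, 3.1]
grip_width: 0.107
grip_force: 22.2
[-4.81229709e-01  6.94000076e-01  9.31358633e-01 -4.81174392e-04
  1.51356757e+00 -2.36511921e-01]
```

View pics/m4.png

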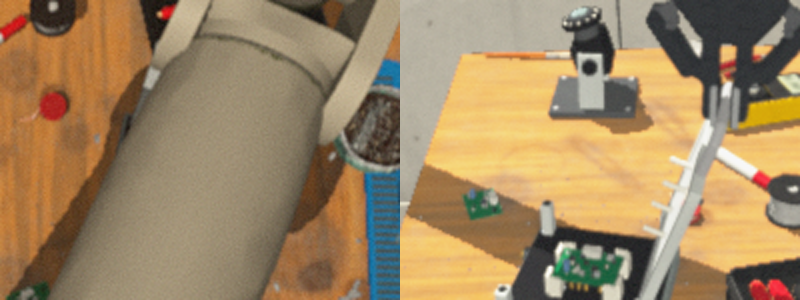

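Side view: the lid stands back at about 1.9 rad, held at panel (722,105). The board lies in its guides at (590,265). I'll push the lid to about 2.05, release it and rise.

```bash
python3 -m crank '[[[0,0.32,0.12,0,0,0,0],[0,0.31,0.13,0,0,0,0],[0,0.3,0.14,0,0,0,0],[0,0,0,0,0,0,26],[0,0,0,0,0,0,26],[0,0,0,0,0,0,26],[0,0,0,0,0,0,26],[0,0,0,0,0,0,26]]]' 20
python3 -m crank '[[[0,0,-0.2,0,0,0,26],[0,0,-0.4,0,0,0,26],[0,0,-0.6,0,0,0,26],[0,0,-0.6,0,0,0,26],[0,-0.5,-0.6,0,0,0,60],[0,-0.8,-0.4,0,0,0,62],[0,-0.8,-0.2,0,0,0,62],[0,-0.8,0,0,0,0,62]]]' 20
python3 -c "
from h import *
plan([480,-167,270],Rd(-.245),12)"
```

```text
time_s: 8.3
eef_pos: [674.7, -214.8, 212.5]
ee_rot: [0.0, 0.788, 0.616, 0.0]
force: [-0.3, 0.6, 0.9]
grip_width: 0.304
grip_force: 0.0
time_s: 9.1
eef_pos: [603.9, -197.2, 289.2]
ee_rot: [0.001, 0.788, 0.616, 0.001]
force: [0.8, -0.6, 0.1]
grip_width: 0.729
grip_force: 0.0
at [ 603.9 -197.2  289.2] N=12 row [-0.313 -0.353  0.063] [ 0.002 -0.001  0.938] total rel mm [  -0.6 -127.6   18.8] deg [ 0.2 -0.1 90. ]
```

```bash
python3 -c "
from h import *
plan([420,20,270],Rd(-.245),16)"
```

```text
at [ 603.9 -197.2  289.2] N=16 row [-0.089 -0.785  0.047] [ 0.001 -0.001  0.703] total rel mm [ 166.3 -231.1   18.5] deg [ 0.2 -0.1 90. ]
```

```bash
python3 -m crank '[[[-0.09,-0.785,0.047,0,0,0.703,62],[-0.09,-0.785,0.047,0,0,0.703,62],[-0.09,-0.785,0.047,0,0,0.703,62],[-0.09,-0.785,0.047,0,0,0.703,62],[-0.09,-0.785,0.047,0,0,0.703,62],[-0.09,-0.785,0.047,0,0,0.703,62],[-0.09,-0.785,0.047,0,0,0.703,62],[-0.09,-0.785,0.047,0,0,0.703,62]]]'
python3 -m crank '[[[-0.09,-0.785,0.047,0,0,0.703,62],[-0.09,-0.785,0.047,0,0,0.703,62],[-0.09,-0.785,0.047,0,0,0.703,62],[-0.09,-0.785,0.047,0,0,0.703,62],[-0.09,-0.785,0.047,0,0,0.703,62],[-0.09,-0.785,0.047,0,0,0.703,62],[-0.09,-0.785,0.047,0,0,0.703,62],[-0.09,-0.785,0.047,0,0,0.703,62]]]'
python3 - <<'E'
from h import *
a,b=capture("side"),capture("top")
cv2.imwrite("pics/s5.png",a);cv2.imwrite("pics/t5.png",b)
r=lambda a,x,y,w,h:cv2.resize(a[y:y+h,x:x+w],(400,300),interpolation=cv2.INTER_CUBIC)
cv2.imwrite("pics/m5.png",np.hstack([r(b,310,205,80,60),r(a,225,265,80,60)]))
def green(im,x,y,w,h):
    c=cv2.cvtColor(im[y:y+h,x:x+w],cv2.COLOR_BGR2HSV);m=cv2.inRange(c,(40,70,30),(90,255,255))
    m=cv2.morphologyEx(m,cv2.MORPH_CLOSE,np.ones((5,5)))
    k=max(cv2.findContours(m,0,2)[0],key=cv2.contourArea);q=cv2.minAreaRect(k)
    return q,cv2.boxPoints(q)+[x,y]
q,bt=green(b,310,190,80,90)
print(q);P=np.array([plane("top",p,55) for p in bt]);print(P.round(1),P.mean(0));e=P[1:]-P[:-1];print(np.linalg.norm(e,axis=1),np.arctan2(e[:,1],e[:,0]))
print(green(a,225,255,85,70))
E
```

```text
time_s: 9.9
eef_pos: [466.8, -126.7, 278.9]
ee_rot: [0.001, 0.964, 0.265, 0.001]
force: [-0.3, 0.2, 0.5]
grip_width: 0.725
grip_force: 0.0
time_s: 10.7
eef_pos: [420.1, 20.3, 269.5]
ee_rot: [0.0, 0.992, -0.124, 0.001]
force: [-0.4, -1.4, 0.1]
grip_width: 0.721
grip_force: 0.0
((40.980770111083984, 42.596153259277344), (20.984426498413086, 27.456260681152344), 11.309932708740234)
[[ 507.9 -149.4   55. ]
 [ 568.9 -164.8   55. ]
 [ 558.1 -210.7   55. ]
 [ 497.5 -194.9   55. ]] [ 533.10296544 -179.9544195    55.        ]
[62.87433932 47.17361915 62.69054889] [-0.24598571 -1.80066723  2.88732973]
(((38.338233947753906, 39.102935791015625), (32.74940490722656, 17.486801147460938), 4.39870548248291), array([[246.34117508, 301.56470108],
       [247.68235397, 284.12940598],
       [280.33529282, 286.6411705 ],
       [278.99411392, 304.07646561]]))
```

View pics/m5.png

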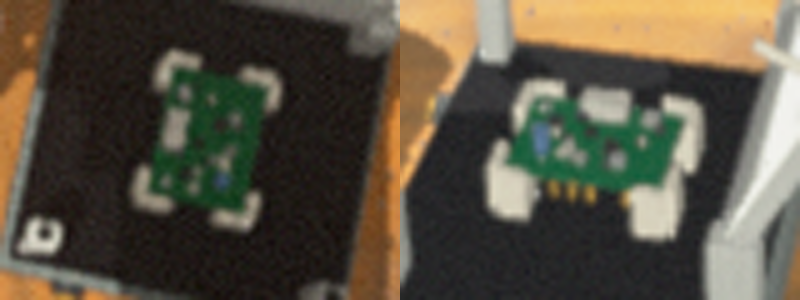

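Top panel: board from (180,70) to (240,210), in its guides, long side along jig x. Side panel: board corners at (512,162), (672,185), (683,118); the middle of the long edges is free.

Run:
```python
from h import *
T=lambda x,y:(310+x/5-.4,205+y/5-.4);S=lambda x,y:(225+(x-400)/5-.4,265+y/5-.4)
for a,b in [((147+93,212),(512,162)),((270,88),(672,185)),((180,70),(683,118))]: print(*tri(T(*a),S(*b)))
s=plan([533.5,-180,140],Rd(-.246),12); plan([533.5,-180,43],Rd(-.246),8,s)
```

```text
[ 502.36706006 -192.54809355   55.04645914] 4.7319027655810775
[ 559.68314891 -209.17832031   56.11825033] 7.945407515688163
[ 567.00171593 -169.57342112   54.17463817] 3.228273954715947
at [420.1  21.  269.4] N=12 row [0.529 0.559 0.432] [-0.    -0.001  0.002] total rel mm [158.3 167.8 129.6] deg [-0.  -0.1  0.2]
at [ 533.5 -180.   140. ] N=8 row [0.    0.    0.485] [0. 0. 0.] total rel mm [ 0.  0. 97.] deg [0. 0. 0.]
```

```bash
python3 -m crank '[[[0.53,0.56,0.432,0,0,0,62],[0.53,0.56,0.432,0,0,0,62],[0.53,0.56,0.432,0,0,0,62],[0.53,0.56,0.432,0,0,0,62],[0.53,0.56,0.432,0,0,0,62],[0.53,0.56,0.432,0,0,0,62],[0.53,0.56,0.432,0,0,0,62],[0.53,0.56,0.432,0,0,0,62]]]'
python3 -m crank '[[[0.53,0.56,0.432,0,0,0,62],[0.53,0.56,0.432,0,0,0,62],[0.53,0.56,0.432,0,0,0,62],[0.53,0.56,0.432,0,0,0,62],[0,0,0.5,0,0,0,62],[0,0,0.5,0,0,0,62],[0,0,0.5,0,0,0,62],[0,0,0,0,0,0,62]]]'
python3 - <<'E'
from h import *
plan([533.5,-180,39.5],Rd(-.246),6)
a=capture("side");cv2.imwrite("pics/s6.png",cv2.resize(a[220:340,190:350],(640,480),interpolation=cv2.INTER_CUBIC))
E
```

```text
time_s: 11.6
eef_pos: [496.3, -116.4, 182.3]
ee_rot: [0.0, 0.993, -0.121, 0.0]
force: [-1.2, 0.2, 0.6]
grip_width: 0.727
grip_force: 0.0
time_s: 12.4
eef_pos: [532.8, -180.9, 99.7]
ee_rot: [-0.001, 0.993, -0.121, -0.001]
force: [0.7, 0.1, -0.6]
grip_width: 0.728
grip_force: 0.0
at [ 532.8 -180.9   99.7] N=6 row [ 0.004 -0.007  0.401] [-0.001  0.004  0.003] total rel mm [ 0.7 -1.  60.2] deg [-0.1  0.2  0.2]
```

View pics/s6.png

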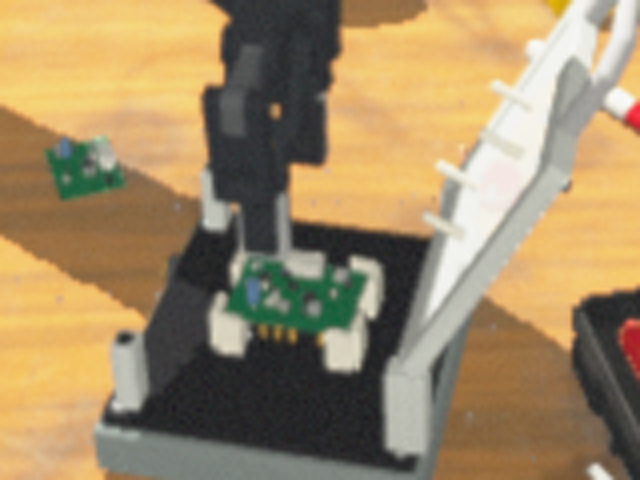

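Run:
```python
from h import *
p,r=tcp();m=M["side"];W=np.linalg.inv(m["world_from_camera"])
def px(q):
    c=W[:3,:3]@q+W[:3,3];u=np.array([m["cx"]+m["fx"]*c[0]/-c[2],m["cy"]-m["fy"]*c[1]/-c[2]]);return ((u-[190,220])*4).round()
for y in(-31,31):
  for z in (0,-6):
    for x in (-11,11): print(y,z,x,px(p+r.apply([x,y,z])))
print("board",px(np.array([533.5,-180,55])))
```

```text
-31 0 -11 [281. 170.]
-31 0 11 [326. 175.]
-31 -6 -11 [280. 159.]
-31 -6 11 [325. 165.]
31 0 -11 [244. 253.]
31 0 11 [292. 260.]
31 -6 -11 [243. 242.]
31 -6 11 [292. 249.]
board [291. 289.]
```

The view shows fingers straddling the board; observed fingertips (242–290, 250) and (326,163) match the projection. Descend and grip.

```bash
python3 -m crank '[[[0.01,-0.01,0.4,0,0,0,62],[0.01,-0.01,0.4,0,0,0,62],[0,-0.01,0.4,0,0,0,62],[0,0,0.4,0,0,0,62],[0,0,0.4,0,0,0,62],[0,0,0.2,0,0,0,62],[0,0,0.2,0,0,0,62],[0,0,0,0,0,0,62]]]'
python3 -m crank '[[[0,0,0,0,0,0,40],[0,0,0,0,0,0,38],[0,0,0,0,0,0,36],[0,0,0,0,0,0,34],[0,0,0,0,0,0,32],[0,0,0,0,0,0,30],[0,0,0,0,0,0,30],[0,0,0,0,0,0,30]]]' 25
```

```text
time_s: 13.25
eef_pos: [534.2, -181.1, 40.8]
ee_rot: [-0.0, 0.993, -0.122, -0.0]
force: [-0.4, -0.3, -0.4]
grip_width: 0.73
grip_force: 0.0
time_s: 14.05
eef_pos: [534.7, -181.4, 41.9]
ee_rot: [0.0, 0.993, -0.122, 0.0]
force: [-0.3, 0.1, 5.9]
grip_width: 0.497
grip_force: 25.6
```

```bash
python3 -m crank '[[[0,0,-0.1,0,0,0,30],[0,0,-0.2,0,0,0,30],[0,0,-0.3,0,0,0,30],[0,0,-0.4,0,0,0,30],[0,0,-0.5,0,0,0,30],[0,0,-0.5,0,0,0,30],[0,0,-0.5,0,0,0,30],[0,0,-0.5,0,0,0,30]]]' 25
python3 - <<'E'
from h import *
a=capture("side");cv2.imwrite("pics/s7.png",cv2.resize(a[160:340,190:350],(534,600),interpolation=cv2.INTER_CUBIC))
E
```

```text
time_s: 14.85
eef_pos: [534.5, -181.2, 117.7]
ee_rot: [0.0, 0.993, -0.122, 0.0]
force: [0.4, 0.9, -0.0]
grip_width: 0.503
grip_force: 25.5
```

View pics/s7.png

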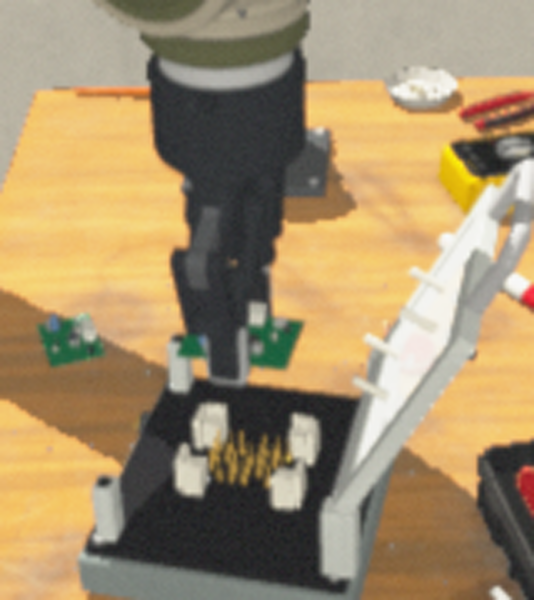

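The board is held level between the fingers (around (245,345)) and is clear of the jig. Next I'll plan the transfer: lift and translate, turn and tilt to a point 40 mm short, then the final approach.

```bash
cat >> h.py <<'E'
def target(back=0.,lens=(520,241,135),yaw=-.094,lean=.305):
    n=np.array([-np.sin(lean)*np.cos(yaw),-np.sin(lean)*np.sin(yaw),np.cos(lean)])
    x=np.array([-np.sin(yaw),np.cos(yaw),0]);return np.array(lens)+(80-11.1+back)*n,R.from_matrix(np.c_[x,np.cross(-n,x),-n])
E
python3 - <<'E'
from h import *
s=plan([470,0,250],Rd(-.246),16)
p,r=target(40);s=plan(p,r,16,s)
p,r=target();plan(p,r,8,s)
E
```

```text
at [ 535.3 -181.7  119.7] N=16 row [-0.268 -0.401 -0.327] [ 0.    -0.002  0.001] total rel mm [-106.8 -160.4 -130.9] deg [ 0.1 -0.2  0.1]
at [470   0 250] N=16 row [ 0.407 -0.562 -0.034] [-0.101  0.118 -0.765] total rel mm [ -42.5 -241.    11.1] deg [-12.9  15.  -97.9]
at [487.4 244.1 238.9] N=8 row [0.  0.  0.2] [0. 0. 0.] total rel mm [ 0.  0. 40.] deg [0. 0. 0.]
```

```bash
python3 -m crank '[[[-0.27,-0.4,-0.33,0,0,0,30],[-0.27,-0.4,-0.33,0,0,0,30],[-0.27,-0.4,-0.33,0,0,0,30],[-0.27,-0.4,-0.33,0,0,0,30],[-0.27,-0.4,-0.33,0,0,0,30],[-0.27,-0.4,-0.33,0,0,0,30],[-0.27,-0.4,-0.33,0,0,0,30],[-0.27,-0.4,-0.33,0,0,0,30]]]' 25
python3 -m crank '[[[-0.27,-0.4,-0.33,0,0,0,30],[-0.27,-0.4,-0.33,0,0,0,30],[-0.27,-0.4,-0.33,0,0,0,30],[-0.27,-0.4,-0.33,0,0,0,30],[-0.27,-0.4,-0.33,0,0,0,30],[-0.27,-0.4,-0.33,0,0,0,30],[-0.27,-0.4,-0.33,0,0,0,30],[-0.27,-0.4,-0.33,0,0,0,30]]]' 25
python3 -c "
from h import *
p,r=target(40);plan(p,r,16)"
```

```text
time_s: 15.7
eef_pos: [501.0, -89.6, 183.1]
ee_rot: [0.0, 0.993, -0.122, 0.0]
force: [0.3, 0.6, 0.6]
grip_width: 0.502
grip_force: 25.5
time_s: 16.5
eef_pos: [467.9, 1.1, 249.1]
ee_rot: [0.0, 0.993, -0.122, 0.0]
force: [-0.1, 0.6, -1.0]
grip_width: 0.499
grip_force: 25.5
at [467.9   1.1 249.1] N=16 row [ 0.411 -0.556 -0.035] [-0.101  0.117 -0.764] total rel mm [ -39.8 -240.5   10.2] deg [-12.9  15.  -97.8]
```

```bash
python3 -m crank '[[[0.41,-0.556,-0.035,-0.1,0.117,-0.764,30],[0.41,-0.556,-0.035,-0.1,0.117,-0.764,30],[0.41,-0.556,-0.035,-0.1,0.117,-0.764,30],[0.41,-0.556,-0.035,-0.1,0.117,-0.764,30],[0.41,-0.556,-0.035,-0.1,0.117,-0.764,30],[0.41,-0.556,-0.035,-0.1,0.117,-0.764,30],[0.41,-0.556,-0.035,-0.1,0.117,-0.764,30],[0.41,-0.556,-0.035,-0.1,0.117,-0.764,30]]]' 25
python3 -m crank '[[[0.41,-0.556,-0.035,-0.1,0.117,-0.764,30],[0.41,-0.556,-0.035,-0.1,0.117,-0.764,30],[0.41,-0.556,-0.035,-0.1,0.117,-0.764,30],[0.41,-0.556,-0.035,-0.1,0.117,-0.764,30],[0.41,-0.556,-0.035,-0.1,0.117,-0.764,30],[0.41,-0.556,-0.035,-0.1,0.117,-0.764,30],[0.41,-0.556,-0.035,-0.1,0.117,-0.764,30],[0.41,-0.556,-0.035,-0.1,0.117,-0.764,30]]]' 25
python3 -c "
from h import *
p,r=target(0);plan(p,r,8)"
```

```text
time_s: 17.3
eef_pos: [533.0, 118.8, 252.2]
ee_rot: [0.062, 0.95, 0.302, 0.057]
force: [0.1, 0.0, 0.4]
grip_width: 0.5
grip_force: 25.5
time_s: 18.1
eef_pos: [486.7, 244.1, 238.6]
ee_rot: [0.112, 0.729, 0.667, 0.102]
force: [0.6, -0.1, -0.2]
grip_width: 0.504
grip_force: 25.5
at [486.7 244.1 238.6] N=8 row [-0.     0.004  0.2  ] [-0.001 -0.002  0.004] total rel mm [-0.1  0.8 40. ] deg [-0.1 -0.1  0.3]
```

```bash
python3 -m crank '[[[0,0.01,0.2,0,0,0,30],[0,0.01,0.2,0,0,0,30],[0,0.01,0.2,0,0,0,30],[0,0,0.2,0,0,0,30],[0,0,0.2,0,0,0,30],[0,0,0.2,0,0,0,30],[0,0,0.2,0,0,0,30],[0,0,0.2,0,0,0,30]]]' 25
python3 - <<'E'
from h import *
a=capture("side");cv2.imwrite("pics/s8.png",a);b=capture("top");cv2.imwrite("pics/t8.png",b)
cv2.imwrite("pics/m8.png",cv2.resize(a[110:230,210:330],(600,600),interpolation=cv2.INTER_CUBIC))
p,r=target(0);plan(p,r,8)
m=M["side"];W=np.linalg.inv(m["world_from_camera"])
def px(q):
    c=W[:3,:3]@q+W[:3,3];u=np.array([m["cx"]+m["fx"]*c[0]/-c[2],m["cy"]-m["fy"]*c[1]/-c[2]]);return ((u-[210,110]+.4)*5).round()
f=p-r.apply([0,0,11.1])
for x,y in((-30,-22),(-30,22),(30,22),(30,-22),(0,0)): print(x,y,"under",px(f+r.apply([x,y,0])),"top",px(f+r.apply([x,y,-2])))
E
```

```text
time_s: 18.9
eef_pos: [500.2, 241.9, 200.0]
ee_rot: [0.111, 0.731, 0.665, 0.102]
force: [0.5, -0.1, -0.5]
grip_width: 0.503
grip_force: 25.5
at [500.  241.8 199.6] N=8 row [ 0.005 -0.002 -0.006] [-0.003 -0.     0.   ] total rel mm [ 1.1 -0.4 -1.2] deg [-0.2 -0.   0. ]
-30 -22 under [146. 178.] top [145. 174.]
-30 22 under [226. 153.] top [225. 150.]
30 22 under [240. 116.] top [239. 113.]
30 -22 under [164. 140.] top [163. 136.]
0 0 under [194. 146.] top [193. 143.]
```

View pics/m8.png

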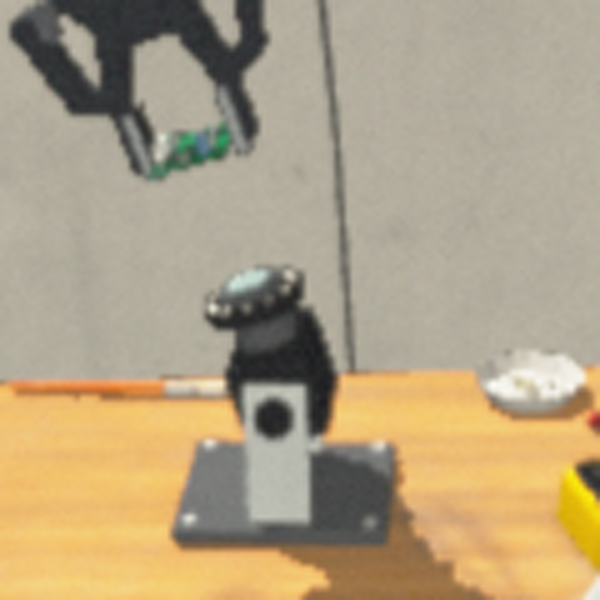

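Board underside near edge runs (150,177) to (235,152) against the predicted (146,178) to (226,153). That agrees within about 3 mm, square to the lens at (250,281). I'll make a small trim, settle and hand in.

```bash
python3 -m crank '[[[0.03,-0.06,-0.03,0,0,0,30],[0,0,0,0,0,0,30],[0,0,0,0,0,0,30],[0,0,0,0,0,0,30],[0,0,0,0,0,0,30],[0,0,0,0,0,0,30],[0,0,0,0,0,0,30],[0,0,0,0,0,0,30]]]' 25
python3 -c "
from h import *
p,r=target(0);plan(p,r,8);print(finish_job())"
```

```text
time_s: 19.8
eef_pos: [498.5, 242.8, 200.7]
ee_rot: [0.111, 0.731, 0.666, 0.102]
force: [-0.0, 0.6, 0.0]
grip_width: 0.497
grip_force: 25.5
at [498.5 242.8 200.7] N=8 row [0.001 0.004 0.001] [-0.002 -0.001  0.   ] total rel mm [0.2 0.8 0.3] deg [-0.1 -0.1  0. ]
the job is handed in; nothing more can be done
None
```

The job is handed in at about 20 s with no verdict returned: lid swung back to about 2.05 rad (as commanded), and the board held still, solder side to the lens, with the arm under 1 mm and 0.2° from the pose I worked out for 80 mm (camera measurements good to about 3 mm).

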